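# Finish packing two part-packed orders

### The job

Finish packing the two open cartons, setting each thing down (not dropping it) the same way up as it lies now, and leave everything else where it is. In the carton with the mouse, lay the power brick in the deep well in front of the mouse, then the status pad crosswise on top of the brick, flat in the shallow recess of the foam. In the carton with the white roll of labels, lay the white box in the deep well in front of the roll, then the banded hang tags crosswise on top of the box, flat in the recess.

Things in the scene. Friction and masses are not known exactly. Their poses are not given: they have to be found in the camera images.
- power_brick: Black laptop power brick, a solid block 94 x 52 x 30 mm (x, y, z), lying flat, loose, about 0.26 kg. Origin: centre of its underside; x along its length, z up. It goes in its well with x along the mouse carton's y, either way round; its top is then 34 mm above the carton's underside.
- status_pad: Flat black pad with a violet screen on top, 62 x 85 x 8 mm (x, y, z), lying screen up, loose, about 0.09 kg. Origin: centre of its underside; y along its length, z up. It goes on the brick, in the recess, with y along the mouse carton's x, either way round.
- small_box: Small white printed cardboard box with a picture of orange fruit, lying on its broad side, loose, about 0.05 kg: 50 x 89 x 30 mm as it lies (x, y, z). Origin: centre of the underside as it lies; y along its length, z up. It goes in its well with y along the label carton's y, either way round; its top is then 34 mm above the carton's underside.
- hang_tags: Banded pile of cream-coloured hang tags, 88 x 52 x 18 mm (x, y, z), lying flat, loose, about 0.06 kg. Origin: centre of its underside; x along its length, z up. It goes on the white box, in the recess, with x along the label carton's x, either way round.
- mouse_carton: Fixed open carton, 222 x 148 mm, 55 high, with pink foam holding a black computer mouse, fixed, at x = 98, top z 47. Origin: underneath, below the middle of the deep well; z up. In mm: carton x -72 to 150, y -74 to 74; foam top z 43; well 69 x 112 (x by y), floor z 4; recess across it 101 x 78, ledge z 33. 34 wide finger slots: along x to +-60, floor z 4; along y to +-64, floor z 22.
- label_carton: Fixed open carton, 222 x 148 mm, 55 high, with dark grey foam holding a white roll of labels, fixed, at x = 98, top z 56. Origin: underneath, below the middle of the deep well; z up. In mm: carton x -72 to 150, y -74 to 74; foam top z 43; well 68 x 106 (x by y), floor z 4; recess across it 106 x 72, ledge z 33. 34 wide finger slots: along x to +-60, floor z 4; along y to +-64, floor z 22.
- tape_roll: Bystander: roll of tan packing tape lying flat near the back on the right, 116 mm across, 48 mm high. Origin: centre of its underside.
- notes: Bystander: block of yellow sticky notes near the back on the left, 75 x 76 x 26 mm. Origin: centre of its underside.
- box_cutter: Bystander: yellow box cutter lying near the front edge of the platform, 18 x 172 x 20 mm. Origin: below its middle; y along its length.
- platform: Fixed raised plywood packing platform on the bench, 546 x 980 mm, its flat top at z = 0.125 m. The cartons and all the other listed things stand on it. Origin: centre of its underside, on the bench.

How it is judged:
At the end, for the whole second after the job is handed in: Brick and box lie on the floors of their wells, pad and tags on top of them, undersides 30 to 39 mm above the carton's; all within 16 mm of the well's centre, 0.3 rad of the stated direction and 0.09 rad of level, the pad screen up, released and at rest; bystanders within 20 mm (horizontal distance between each of power_brick, status_pad and mouse_carton below 0.016 m and z of power_brick in the frame of mouse_carton between 0 and 0.009 m and angle between each of power_brick, status_pad, small_box, hang_tags's own z axis and vertical below 0.09 rad and angle between the x axis of each of power_brick, status_pad and the y axis of mouse_carton, either way round below 0.3 rad and linear speed of each of power_brick, status_pad, small_box, hang_tags below 0.02 m/s and angular speed of each of power_brick, status_pad, small_box, hang_tags below 0.2 rad/s and z of status_pad in the frame of mouse_carton between 0.03 and 0.039 m and horizontal distance between each of small_box, hang_tags and label_carton below 0.016 m and z of small_box in the frame of label_carton between 0 and 0.009 m and angle between the y axis of small_box and the y axis of label_carton, either way round below 0.3 rad and z of hang_tags in the frame of label_carton between 0.03 and 0.039 m and angle between the x axis of hang_tags and the x axis of label_carton, either way round below 0.3 rad); the robot touches nothing.
It fails at once if a thing to pack is dropped or thrown ((linear speed of power_brick above 0.9 m/s and contact force between the fingers and power_brick below 0.05 N) or (linear speed of status_pad above 0.9 m/s and contact force between the fingers and status_pad below 0.05 N) or (linear speed of small_box above 0.9 m/s and contact force between the fingers and small_box below 0.05 N) or (linear speed of hang_tags above 0.9 m/s and contact force between the fingers and hang_tags below 0.05 N)).
It fails at once if the tape, the sticky notes or the box cutter is disturbed (moved more than 20 mm) (distance of any of tape_roll, notes, box_cutter from where it was at the start of the episode above 0.02 m).
It also fails if it takes over 93 s, if anything falls off the work surface, if the arm or the gripper's body presses on something with over 40 N, if the wrist force passes 120 N, or if a joint passes its speed limit or range.

### The arm

A 6-joint arm with a two-finger parallel gripper is mounted at the origin on a cart in front of the work surface, level with it; the furniture and walls round the work are solid. World frame = base frame: x ahead of the robot, y to its left, z up, the work surface at z = 0. Lengths are in m, angles in rad, forces in N, time in s.
With the tool pointing down it reaches from about 0.375 to 0.825 m from the base axis. Payload 5.5 kg.
Tool frame: the origin (TCP) lies on the centre line of the jaws, within the pads' length; the fingertips stand 25 mm ahead of it and the grasp point (between the pads) lies 6 mm ahead of it (arm.nose_length is the distance from the TCP to the fingertips, in m); z points along the fingers, y is the line along which they close (so a half turn about z gives the same grasp; the last joint's range is limited). The gripper opens to 85 mm and grips with 20 to 120 N. Pads are 22 mm wide; open, the fingers measure 114 mm over their backs; the gripper's body (76 mm by 85 mm) begins 54 mm behind the grasp point. The pads swing forward as they close: fully open they stand 13 mm farther back than shut.
Start: joints at [1.272, 0.314, -0.047, 1.21, 0, 1.571], TCP at [0.177, 0.573, 0.256] pointing down, gripper open.
Joint ranges: [-2.67, 2.67], [-0.69, 1.73], [-1.03, 1.25], [-2.08, 2.16], [-1.42, 1.45], [-3.14, 3.14]. Speed limits (rad/s): [2.39, 2.39, 3.01, 3.14, 3.14, 3.14].

### API

Orientations are given as a rotation vector (axis times angle).
In Python, from workcell import arm gives the robot as it stands.
- The arm moves only by the tool apply_moves, never from a script. Its argument "motion" is a list that holds one entry, the list of rows, each a list of 7 numbers: the shift along the tool's x, y, z in mm, then the turn, a rotation vector about the tool's x, y, z in degrees, then the opening, from 0 (shut) to 1 (fully open). In form: [[[x, y, z, ax, ay, az, jaw], ...]]. A call has 1 to 10 rows; each row is the pose to reach, as a shift and turn from the pose commanded when the call began, along the tool's axes at that moment; what a row does not reach only later rows make up. A row lasts 1/12 s, in which the tool goes at most 41.7 mm and 7.16 degrees, less where a joint would pass 70% of its speed; a pose out of reach is approached as far as the arm can. A call with a gripper value outside its range is refused whole. The fingers move at their own pace and stop on an object; "squeeze" is the grip in N (left out, the last holds). Time passes only in rows, so rows that repeat a pose let the fingers close. It gives the time, the measured TCP pose, the force, the opening and the grip force at its end, in the units of the state.
- arm.get_state(): the state, without advancing time (a new reading comes with each control period).
- arm.capture(name): name is "scene" or "top" or "wrist"; returns (picture, depth): 420x560x3 uint8, blue, green, red; 420x560 float32, m along the optical axis (not along the pixel's ray), 0 where there is no reading.
- arm.camera_params(name): a dict with "mtx" (3x3 intrinsics, pixels), "distortion" ([k1, k2, p1, p2, k3] as OpenCV has them; the pictures are not rectified), "R" (3x3) and "t" (3): a world point X has camera coordinates R X + t. Camera axes: x right, y down, z forward; pixel columns grow to the right and rows downward; lengths in m; the calibration is good to about 2 mm. A picture is of the moment at which its call begins: read the wrist's pose just before it. camera_params takes no time and is no camera call; for the wrist camera it gives the pose at the moment of the call.
- arm.job_done(): hands the job in; it is judged then, once.
The state is a dict: "clock": time; "joints": joint angles; "joint_velocities": joint speeds; "tau": joint torques, N m; "tool_pos": TCP position; "eef_rot": TCP orientation; "ft_force": force on the tool from outside, world axes, zero at the start; "ft_torque": the same for the moment, N m; "gripper_width": opening from 0.0 (shut) to 1.0 (fully open); "finger_force": force on a finger pad.
Only numpy, scipy, OpenCV 4.12 (cv2) and the standard library are available. Lean on these libraries where they do the work, as an engineer would, in place of code of your own. Each camera call takes 0.05 s, during which the arm holds its last target. There are 200 camera calls.

## Working session

There is one attempt and no reset: what is moved stays moved. The work goes in short steps, Python scripts to look and compute and a tool call to move; the robot and the scene stay as the last step left them, time stands still between calls to the robot, and variables do not carry over. Pictures are saved under pics/ and viewed, at most 14 in all, crops included, and the job is handed in when it is done.

Besides the shell and the picture viewer there is one more tool, called after "Call:" as name([rows], argument=value, ...), one row to a line, values as JSON. apply_moves: Moves the arm, as the interface text tells. Its arguments: {"type":"object","properties":{"motion":{"type":"array","items":{"type":"array","items":{"type":"array","items":{"type":"number"}}}},"squeeze":{"type":"number"}},"required":["motion"]}

```bash
mkdir -p pics; ls; cat > h.py <<'E'
import numpy as np, cv2
from workcell import arm
from scipy.spatial.transform import Rotation as Ro
def world(name, uv, z=None, depth=None, P=None):
    P=P or arm.camera_params(name); K=np.array(P["mtx"]);D=np.array(P["distortion"]);R=np.array(P["R"]);t=np.array(P["t"]).ravel()
    uv=np.asarray(uv,float).reshape(-1,2)
    n=cv2.undistortPoints(uv.reshape(-1,1,2),K,D).reshape(-1,2)
    d=np.c_[n,np.ones(len(n))]; c=-R.T@t
    if depth is not None: return (d*np.asarray(depth).reshape(-1,1)-t)@R
    r=d@R; return c+r*((z-c[2])/r[:,2])[:,None]
E
python3 - <<'E'
from h import *
s=arm.get_state(); print({k:np.round(v,3) for k,v in s.items()}, arm.nose_length)
for n in("scene","top"):
    p,d=arm.capture(n); cv2.imwrite(f"pics/{n}0.png",p); np.save(f"{n}0.npy",d)
    P=arm.camera_params(n); print(n, -np.array(P["R"]).T@np.array(P["t"]).ravel())
E
```

```text
pics
{'clock': np.float64(0.0), 'joints': array([ 1.272,  0.314, -0.048,  1.21 , -0.   ,  1.571]), 'joint_velocities': array([-0.001, -0.001, -0.   , -0.001,  0.   ,  0.001]), 'tau': array([ 1.0000e-03, -5.3959e+01,  3.3975e+01,  1.9000e-02, -0.0000e+00,
       -0.0000e+00]), 'tool_pos': array([0.176, 0.573, 0.255]), 'eef_rot': array([-4.680e-01, -3.106e+00,  3.000e-03]), 'ft_force': array([-0.817, -0.166, -0.373]), 'ft_torque': array([ 0.025, -0.055,  0.018]), 'finger_force': np.float64(0.0), 'gripper_width': np.float64(1.001)} 0.025
scene [-0.46641404 -0.59711168  1.16945735]
top [0.4216345  0.00395376 1.76076988]
```

View pics/top0.png

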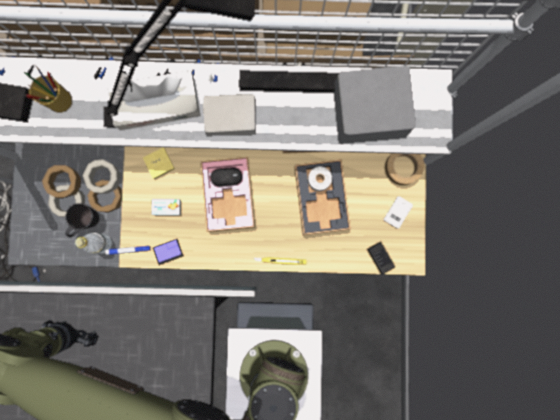

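View pics/scene0.png

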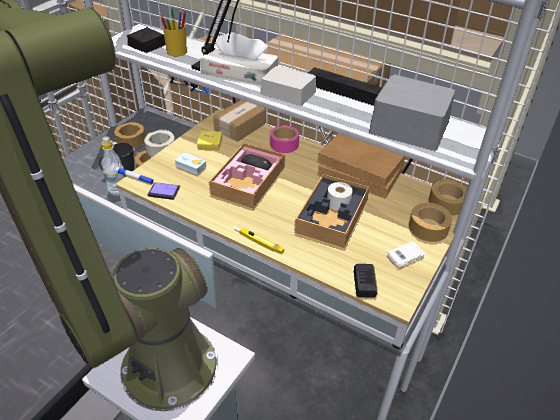

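The top view has the robot at the bottom, with +x up and +y left. From left to right:
- White box (166,208) and status pad (168,251)
- Mouse carton (229,196) and label carton (322,200)
- Hang tags (398,212) and brick (381,257)
- Notes (158,162), cutter (283,261) and tape (404,168)

Next I'll measure them from height and colour.

```bash
python3 - <<'E'
from h import *
p=cv2.imread("pics/top0.png"); d=np.load("top0.npy"); H,W=d.shape
uv=np.stack(np.meshgrid(np.arange(W),np.arange(H)),-1).reshape(-1,2)
P=arm.camera_params("top"); X=world("top",uv,depth=d.ravel(),P=P).reshape(H,W,3); print("f",P["mtx"][0][0])
z=X[...,2]
# height of the platform
print("platform z",np.median(z[225:240,270:290]), "x,y grid corners",X[150,125],X[270,420])
hsv=cv2.cvtColor(p,cv2.COLOR_BGR2HSV)
def rect(nm,roi,mask,h):
    u0,v0,u1,v1=roi; m=np.zeros((H,W),np.uint8); m[v0:v1,u0:u1]=mask[v0:v1,u0:u1]*255
    c=max(cv2.findContours(m,0,2)[0],key=cv2.contourArea)
    m2=cv2.drawContours(m*0,[c],-1,255,-1); vv,uu=np.nonzero(m2)
    w=world("top",np.c_[uu,vv],z=.125+h,P=P)[:,:2]
    r=cv2.minAreaRect((w*1000).astype(np.float32)); print(nm,np.round(r,1) if 0 else [np.round(a,1) for a in r],"mean",np.round(w.mean(0)*1000,1),"ztop",np.round(np.median(z[m2>0]),3))
hi=(z>.131)
S=hsv[...,1];V=hsv[...,2];Hh=hsv[...,0]
notwood=~((Hh>8)&(Hh<28)&(S>50))
rect("box",(140,190,190,225),notwood,.03)
rect("pad",(148,235,190,270),notwood,.008)
rect("tags",(380,190,418,235),(S<60),.018)
rect("brick",(360,235,402,273),(V<90),.03)
rect("notes",(140,145,178,180),hi,.026)
rect("tape",(380,145,425,190),hi,.048)
rect("cutter",(250,252,312,268),(S>170)&(V>150),.02)
rect("mouseC",(195,150,262,240),hi,.055)
rect("labelC",(288,150,356,245),hi,.055)
b=cv2.resize(p[140:280,115:430],None,fx=2.5,fy=2.5,interpolation=cv2.INTER_CUBIC); cv2.imwrite("pics/topz.png",b)
# front shelf edge
print("shelf pts",[np.round(X[v,250],3) for v in (120,135,140,145,148,152,156)])
E
```

```text
f 506.59640242708446
platform z 0.12585597589738123 x,y grid corners [0.73262352 0.5022688  0.12634401] [ 0.36971844 -0.45803149  0.12931223]
box [array([549.3, 374.9]), array([ 54.2, 127.1]), np.float64(1.5)] mean [550.4 359.5] ztop 0.154
pad [array([408.8, 350.7]), array([58.2, 81.9]), np.float64(22.1)] mean [408.9 350.6] ztop 0.135
tags [array([ 568.5, -374.5]), array([103.1, 112.9]), np.float64(52.1)] mean [ 556.6 -381.6] ztop 0.142
brick [array([ 406. , -326.6]), array([89. , 47.1]), np.float64(30.7)] mean [ 405.9 -326.7] ztop 0.156
notes [array([692.4, 387.1]), array([109.8, 118.2]), np.float64(1.7)] mean [696.5 387.9] ztop 0.151
tape [array([ 697.8, -387.9]), array([130.6, 138.9]), np.float64(1.4)] mean [ 706.2 -392.4] ztop 0.172Traceback (most recent call last):
  File "<stdin>", line 24, in <module>
  File "<stdin>", line 11, in rect
ValueError: max() iterable argument is empty
```

```bash
python3 - <<'E'
from h import *
p=cv2.imread("pics/top0.png"); d=np.load("top0.npy"); H,W=d.shape
uv=np.stack(np.meshgrid(np.arange(W),np.arange(H)),-1).reshape(-1,2)
P=arm.camera_params("top"); X=world("top",uv,depth=d.ravel(),P=P).reshape(H,W,3)
z=X[...,2]
def rect(nm,roi,mask,h):
    u0,v0,u1,v1=roi; m=np.zeros((H,W),np.uint8); m[v0:v1,u0:u1]=mask[v0:v1,u0:u1]*255
    c=max(cv2.findContours(m,0,2)[0],key=cv2.contourArea)
    m2=cv2.drawContours(m*0,[c],-1,255,-1); vv,uu=np.nonzero(m2)
    w=world("top",np.c_[uu,vv],z=.125+h,P=P)[:,:2]
    r=cv2.minAreaRect((w*1000).astype(np.float32)); print(nm,[np.round(a,1) for a in r],"mean",np.round(w.mean(0)*1000,1),"ztop",np.round(np.median(z[m2>0]),3))
rect("box",(140,190,190,225),z>.143,.03)
rect("tags",(380,190,418,235),z>.136,.018)
rect("brick",(360,235,402,273),z>.143,.03)
rect("notes",(140,145,178,180),z>.14,.026)
rect("tape",(380,145,425,190),z>.15,.048)
rect("cutter",(250,252,312,268),z>.134,.02)
rect("mouseC",(195,156,262,240),z>.15,.055)
rect("labelC",(288,156,356,245),z>.15,.055)
b=cv2.resize(p[140:280,115:430],None,fx=2.5,fy=2.5,interpolation=cv2.INTER_CUBIC); cv2.imwrite("pics/topz.png",b)
print("shelf pts",[np.round(X[v,250],3) for v in (120,135,140,145,148,152,156)])
E
```

```text
box [array([549.5, 355.9]), array([52.2, 89.7]), np.float64(4.0)] mean [549.8 357.4] ztop 0.156
tags [array([ 552.1, -383.2]), array([57.3, 92.7]), np.float64(59.0)] mean [ 552.5 -384. ] ztop 0.144
brick [array([ 406.3, -327.8]), array([95.7, 55. ]), np.float64(30.5)] mean [ 406.5 -328.3] ztop 0.155
notes [array([694. , 387.2]), array([106.5, 118.2]), np.float64(1.7)] mean [698.1 387.8] ztop 0.152
tape [array([ 701. , -387.9]), array([124.2, 138.9]), np.float64(1.4)] mean [ 707.8 -394. ] ztop 0.173
cutter [array([387.2,  -8.6]), array([162.2,  22.3]), np.float64(89.8)] mean [388.2 -19.6] ztop 0.139
mouseC [array([593.9, 162.2]), array([225.4, 149.9]), np.float64(7.1)] mean [592.4 162.4] ztop 0.165
labelC [array([ 591.6, -134.8]), array([222.4, 150.8]), np.float64(8.3)] mean [ 591.1 -135.3] ztop 0.167
shelf pts [array([0.771, 0.083, 0.407]), array([0.742, 0.085, 0.352]), array([0.727, 0.085, 0.355]), array([0.715, 0.084, 0.348]), array([0.706, 0.084, 0.346]), array([0.738, 0.096, 0.126]), array([0.724, 0.096, 0.126])]
```

View pics/topz.png

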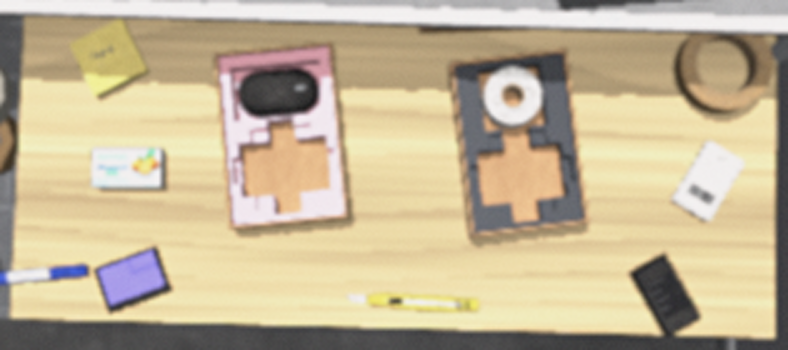

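The close-up matches the measured rectangles. The well crosses are centred near crop pixels (286,168) and (521,180), and the carton +x axes lean slightly left. I'll write a move-planning helper and start with the white box.

```bash
cat >> h.py <<'E'
def yaw_now():
    M=Ro.from_rotvec(arm.get_state()["eef_rot"]).as_matrix(); return np.degrees(np.arctan2(M[1,1],M[0,1]))
def plan(pts):
    """pts: list of (x,y,z [mm], yaw of tool y [deg, mod 180]); prints each as a move from the one before"""
    s=arm.get_state(); p=np.array(s["tool_pos"])*1000; M=Ro.from_rotvec(s["eef_rot"])
    print("at",np.round(p,1),"yaw",round(yaw_now(),1),"j",np.round(s["joints"],2),"t",round(s["clock"],1))
    for x,y,z,a in pts:
        m=M.as_matrix(); cur=np.degrees(np.arctan2(m[1,1],m[0,1])); a=cur+(a-cur+90)%180-90; c,q=np.cos(np.radians(a)),np.sin(np.radians(a))
        T=Ro.from_matrix(np.array([[q,c,0],[-c,q,0],[0,0,-1.]]))
        q2=np.array([x,y,z]); print("move",np.round(m.T@(q2-p),1),"turn",np.round((M.inv()*T).as_rotvec(degrees=True),1),"yaw",round(a,1)); p,M=q2,T
E
python3 - <<'E'
from h import *
plan([(520,357,300,4),(550,357,200,4)])
P=arm.camera_params("wrist");print(-np.array(P["R"]).T@np.array(P["t"]).ravel()-arm.get_state()["tool_pos"],np.array(P["R"])[2],P["mtx"][0][0])
M=Ro.from_rotvec(arm.get_state()["eef_rot"]).as_matrix();print(M.T@(-np.array(P["R"]).T@np.array(P["t"]).ravel()-arm.get_state()["tool_pos"]))
E
```

```text
at [176.5 573.  255.5] yaw 72.9 j [ 1.27  0.31 -0.05  1.21 -0.    1.57] t 0.1Traceback (most recent call last):
  File "<stdin>", line 2, in <module>
  File "h.py", line 19, in plan
    T=Ro.from_matrix(np.array([[q,c,0],[-c,q,0],[0,0,-1.]]))
  File "scipy/spatial/transform/_rotation.pyx", line 1143, in scipy.spatial.transform._rotation.Rotation.from_matrix
ValueError: Non-positive determinant (left-handed or null coordinate frame) in rotation matrix 0: [[ 0.06975647  0.99756405  0.        ]
 [-0.99756405  0.06975647  0.        ]
 [ 0.          0.         -1.        ]].
```

```bash
sed -i 's/\[\[q,c,0\],\[-c,q,0\],\[0,0,-1.\]\]/[[-q,c,0],[c,q,0],[0,0,-1.]]/' h.py
python3 - <<'E'
from h import *
plan([(520,357,300,4),(550,357,200,4)])
P=arm.camera_params("wrist");M=Ro.from_rotvec(arm.get_state()["eef_rot"]).as_matrix();print(M.T@(-np.array(P["R"]).T@np.array(P["t"]).ravel()-arm.get_state()["tool_pos"]),M.T@np.array(P["R"])[2],P["mtx"][0][0])
E
```

```text
at [176.5 573.  255.5] yaw 72.9 j [ 1.27  0.31 -0.05  1.21 -0.    1.57] t 0.1
move [-391.9 -105.3  -44.3] turn [-0.1  0.1 68.9] yaw 4.0
move [ -2.1  29.9 100. ] turn [0. 0. 0.] yaw 4.0
[ 0.07282228 -0.0007294  -0.11803535] [-2.87231964e-01  6.76758412e-04  9.57860815e-01] 306.2205987088622
```

Call:
apply_moves([
  [[-394,-75,-35,0,0,69,1],[-394,-75,-35,0,0,69,1],[-394,-75,-35,0,0,69,1],[-394,-75,-35,0,0,69,1],[-394,-75,-35,0,0,69,1],[-394,-75,-35,0,0,69,1],[-394,-75,-35,0,0,69,1],[-394,-75,-35,0,0,69,0.8],[-394,-75,-35,0,0,69,0.8],[-394,-75,-35,0,0,69,0.8]],
], squeeze=30)

```text
clock: 0.93
tool_pos: [0.534, 0.3833, 0.291]
eef_rot: [2.154, 2.286, -0.001]
ft_force: [-0.2, 0.8, 0.0]
gripper_width: 0.798
finger_force: 0.0
```

```bash
python3 - <<'E'
from h import *
plan([(550,357,290,4)])
P=arm.camera_params("wrist"); p,d=arm.capture("wrist"); cv2.imwrite("pics/w1.png",p); np.save("w1.npy",d); import pickle; pickle.dump(P,open("w1.pkl","wb"))
E
```

```text
at [534.  383.3 291. ] yaw 3.4 j [ 0.62  0.42  0.18  1.33 -0.    2.13] t 0.9
move [-27.2  14.4   1. ] turn [ 0.   0.1 -0.6] yaw 4.0
```

View pics/w1.png

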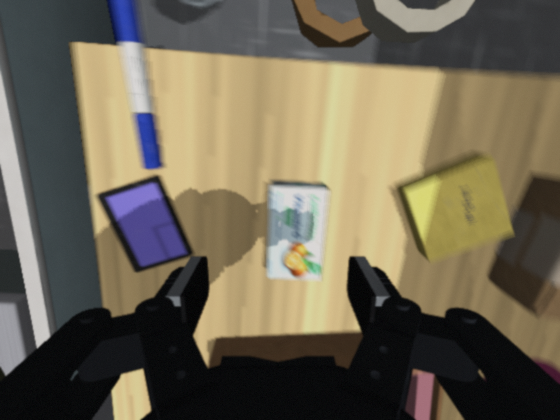

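The wrist view shows the white box at (297,232), the pad at (145,223), the notes at (457,207) and the open fingers at the bottom. I'll refine the box and pad poses from it.

```bash
cat >> h.py <<'E'
def rect(name,P,p,d,roi,h,zr=None,col=None):
    """min-area rectangle (mm) of the top face at height h over the platform, in image roi, by height range or colour mask"""
    H,W=d.shape; u0,v0,u1,v1=roi; uu,vv=np.meshgrid(np.arange(u0,u1),np.arange(v0,v1)); uv=np.c_[uu.ravel(),vv.ravel()]
    Z=world(None,uv,depth=d[v0:v1,u0:u1].ravel(),P=P)[:,2].reshape(uu.shape)
    m=((Z>zr[0])&(Z<zr[1])) if zr else col(cv2.cvtColor(p,cv2.COLOR_BGR2HSV)[v0:v1,u0:u1].astype(int))
    m=cv2.morphologyEx(m.astype(np.uint8),cv2.MORPH_CLOSE,np.ones((3,3)))
    c=max(cv2.findContours(m,0,1)[0],key=cv2.contourArea).reshape(-1,2)+[u0,v0]
    w=world(None,c,z=.125+h,P=P)[:,:2]*1000
    r=cv2.minAreaRect(w.astype(np.float32)); print(name,[np.round(a,1) for a in r],"medz",np.round(np.median(Z[m>0]),4)); return r
E
python3 - <<'E'
from h import *; import pickle
P=pickle.load(open("w1.pkl","rb"));p=cv2.imread("pics/w1.png");d=np.load("w1.npy")
rect("box",P,p,d,(240,165,345,300),.03,zr=(.147,.165))
rect("box col",P,p,d,(240,165,345,300),.03,col=lambda h:~((h[...,0]>8)&(h[...,0]<28)&(h[...,1]>50)))
rect("pad",P,p,d,(92,170,200,280),.008,zr=(.1295,.14))
rect("pad col",P,p,d,(92,170,200,280),.008,col=lambda h:((h[...,0]>110)&(h[...,0]<150)&(h[...,1]>60)|(h[...,2]<60)))
# fingers
H,W=d.shape;uv=np.stack(np.meshgrid(np.arange(W),np.arange(H)),-1).reshape(-1,2);X=world(None,uv,depth=d.ravel(),P=P)
s=arm.get_state();M=Ro.from_rotvec(s["eef_rot"]).as_matrix();T=((X-s["tool_pos"])@M).reshape(H,W,3)*1000
for v,u in((262,198),(270,190),(262,360),(275,370)): print((v,u),np.round(T[v,u],1))
m=(T[250:330,150:420,2]<60)&(T[250:330,150:420,2]>-40); print("max fwd",np.percentile(T[250:330,150:420,2][m],[50,95,99,100]))
E
```

```text
box [array([550.1, 359.1]), array([49.9, 89.1]), np.float64(1.5)] medz 0.1543
box col [array([552.2, 355.8]), array([ 52.9, 127.4]), np.float64(1.7)] medz 0.1541
pad [array([408.6, 349.4]), array([63.2, 84.4]), np.float64(21.3)] medz 0.134
pad col [array([411. , 349.3]), array([61.1, 82.6]), np.float64(21.4)] medz 0.1341
(262, 198) [ 12.4 -38.9   6.6]
(270, 190) [ 12.7 -40.2  -1.3]
(262, 360) [12.4 33.9  7.7]
(275, 370) [12.7 34.8 -4.7]
max fwd [-13.92453006  10.82240621  15.08334623  18.31098443]
```

Call:
apply_moves([
  [[-26,15,0,0,0,1.9,0.8],[-26,15,40,0,0,1.9,0.8],[-26,15,80,0,0,1.9,0.8],[-26,15,110,0,0,1.9,0.8],[-26,15,130,0,0,1.9,0.8],[-26,15,139,0,0,1.9,0.8],[-26,15,139,0,0,1.9,0.8],[-26,15,139,0,0,1.9,0.8]],
])

```text
clock: 1.65
tool_pos: [0.5478, 0.3611, 0.1527]
eef_rot: [-2.182, -2.26, 0.0]
ft_force: [-0.2, -0.5, 1.0]
gripper_width: 0.8
finger_force: 0.0
```

```bash
python3 - <<'E'
from h import *
plan([(550,358.5,152,1.5),(550,358.5,250,1.5),(553,-140,260,8.3)])
E
```

```text
at [547.8 361.1 152.7] yaw 2.0 j [ 0.58  0.47 -0.06  1.04  0.    2.12] t 1.6
move [-2.7  2.1  0.7] turn [-0.   0.   0.5] yaw 1.5
move [  0.   0. -98.] turn [0. 0. 0.] yaw 1.5
move [-498.4  -10.1  -10. ] turn [ 0.   0.  -6.8] yaw 8.3
```

Close on the box and lift it.

Call:
apply_moves([
  [[-3,2,0,0,0,0,0.8],[-3,2,0,0,0,0,0.4],[-3,2,0,0,0,0,0.4],[-3,2,0,0,0,0,0.4],[-3,2,0,0,0,0,0.4],[-3,2,-5,0,0,0,0.4],[-3,2,-25,0,0,0,0.4],[-3,2,-60,0,0,0,0.4],[-3,2,-100,0,0,0,0.4],[-3,2,-120,0,0,0,0.4]],
], squeeze=30)

```text
clock: 2.48
tool_pos: [0.5507, 0.3585, 0.2774]
eef_rot: [2.182, 2.259, 0.007]
ft_force: [0.7, -0.3, 0.3]
gripper_width: 0.578
finger_force: 31.8
```

Call:
apply_moves([
  [[-30,0,0,0,0,0,0.4],[-70,-1,0,0,0,-1,0.4],[-111,-2,0,0,0,-1,0.4],[-152,-3,0,0,0,-2,0.4],[-193,-4,0,0,0,-3,0.4],[-234,-5,0,0,0,-4,0.4],[-275,-6,0,0,0,-5,0.4],[-316,-7,0,0,0,-6,0.4],[-357,-8,0,0,0,-7,0.4],[-390,-8,0,0,0,-7,0.4]],
])

```text
clock: 3.32
tool_pos: [0.5548, -0.0348, 0.2729]
eef_rot: [2.041, 2.388, -0.0]
ft_force: [1.3, -0.2, -0.3]
gripper_width: 0.577
finger_force: 31.8
```

```bash
python3 - <<'E'
from h import *; import pickle
plan([(553,-140,277,8.3)])
P=arm.camera_params("wrist"); p,d=arm.capture("wrist"); cv2.imwrite("pics/w2.png",p); np.save("w2.npy",d); pickle.dump(P,open("w2.pkl","wb"))
E
```

```text
at [554.8 -34.8 272.9] yaw 9.0 j [-0.06  0.22 -0.13  1.22 -0.    1.35] t 3.3
move [-103.6  -18.2   -4. ] turn [0.  0.  0.7] yaw 8.3
```

View pics/w2.png

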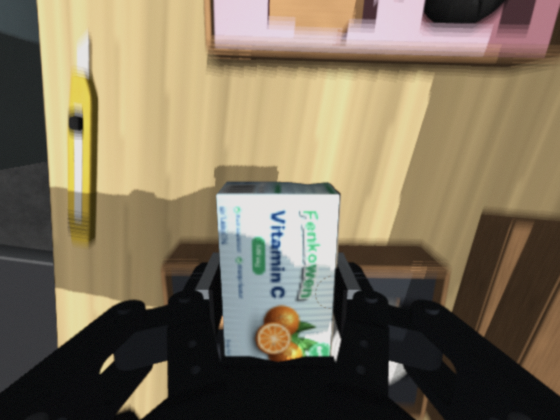

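The box is held squarely at (278,270), and the label carton lies mostly hidden below it. I'll cross-check the well centres from the first top picture by the floor-level areas.

```bash
python3 - <<'E'
from h import *
p=cv2.imread("pics/top0.png"); d=np.load("top0.npy"); H,W=d.shape
P=arm.camera_params("top"); uv=np.stack(np.meshgrid(np.arange(W),np.arange(H)),-1).reshape(-1,2)
X=world(None,uv,depth=d.ravel(),P=P)*1000; z=X[:,2]-125
for n,o,a in(("mouse",(555.3,157.4),7.1),("label",(553,-140.4),8.3)):
    c,s=np.cos(np.radians(a)),np.sin(np.radians(a)); L=(X[:,:2]-o)@np.array([[c,-s],[s,c]])
    q=(abs(L)<[62,66]).all(1)
    # foam top inner edges: where is z>38 nearest to the centre, along each side (recess edges beside slots, y band 22..34 / x band 22..45)
    for nm,ax,lo,hi in(("x",0,22,34),("y",1,22,45)):
        b=q&(abs(L[:,1-ax])>lo)&(abs(L[:,1-ax])<hi)
        for sg in(-1,1):
            k=b&(L[:,ax]*sg>20); v=L[k,ax]*sg; zz=z[k]; bins=np.arange(26,66,4)
            print(n,nm,sg,[int(np.median(zz[(v>=t)&(v<t+4)])) if ((v>=t)&(v<t+4)).any() else None for t in bins])
    f=q&(z<14); print(n,"floor centre",np.round((np.percentile(L[f],2,axis=0)+np.percentile(L[f],98,axis=0))/2,1),"span",np.round(np.percentile(L[f],98,axis=0)-np.percentile(L[f],2,axis=0),1))
E
```

```text
mouse x -1 [3, 7, 34, 34, 35, 36, 42, 43, 44, None]
mouse x 1 [4, 6, 28, 34, 33, 36, 39, 43, 45, None]
mouse y -1 [28, 9, 10, 15, 25, 37, 40, 44, 46, 42]
mouse y 1 [14, 7, 22, 31, 28, 9, 40, 32, 43, 45]
mouse floor centre [1.4 2.4] span [107.5 106.1]
label x -1 [5, 3, 32, 32, 35, 34, 41, 43, 43, None]
label x 1 [4, 3, 29, 36, 34, 34, 36, 42, 46, None]
label y -1 [31, 15, 17, 34, 21, 11, 37, 41, 44, 42]
label y 1 [9, 8, 7, 40, 37, 30, 42, 44, 44, 43]
label floor centre [ 2.3 -3. ] span [109.6 100.2]
```

Call:
apply_moves([
  [[-41,-8,0,0,0,0,0.4],[-82,-16,0,0,0,1,0.4],[-103,-18,0,0,0,1,0.4],[-103,-18,0,0,0,1,0.4],[-103,-18,0,0,0,1,0.4],[-103,-18,0,0,0,1,0.4]],
])

```text
clock: 3.87
tool_pos: [0.5536, -0.136, 0.2724]
eef_rot: [-2.061, -2.37, -0.001]
ft_force: [0.7, -0.0, -0.7]
gripper_width: 0.577
finger_force: 31.8
```

```bash
python3 - <<'E'
from h import *
plan([(553.5,-140.5,156,8.3)])
E
```

```text
at [ 553.6 -136.   272.4] yaw 8.0 j [-0.24  0.25 -0.09  1.23  0.    1.19] t 3.9
move [ -4.5  -0.7 116.4] turn [-0.  -0.  -0.3] yaw 8.3
```

Call:
apply_moves([
  [[-3,-1,20,0,0,0,0.4],[-3,-1,50,0,0,0,0.4],[-3,-1,75,0,0,0,0.4],[-3,-1,93,0,0,0,0.4],[-3,-1,103,0,0,0,0.4],[-3,-1,110,0,0,0,0.4],[-3,-1,113,0,0,0,0.4],[-3,-1,113,0,0,0,0.4],[-3,-1,113,0,0,0,0.4]],
])

```text
clock: 4.62
tool_pos: [0.5539, -0.1397, 0.1604]
eef_rot: [2.06, 2.37, 0.001]
ft_force: [0.3, -1.1, -0.5]
gripper_width: 0.58
finger_force: 31.8
```

```bash
python3 - <<'E'
from h import *
plan([(553.5,-140.5,156,8.3)])
E
```

```text
at [ 553.9 -139.7  160.4] yaw 8.0 j [-0.25  0.31 -0.27  0.98  0.    1.18] t 4.6
move [-0.7 -0.5  4.4] turn [ 0.1  0.  -0.3] yaw 8.3
```

Call:
apply_moves([
  [[0,0,2,0,0,0,0.4],[0,0,4,0,0,0,0.4],[0,0,4,0,0,0,0.4],[0,0,4,0,0,0,0.6],[0,0,4,0,0,0,0.85],[0,0,4,0,0,0,0.85],[0,0,0,0,0,0,0.85],[0,0,-30,0,0,0,0.85],[0,0,-70,0,0,0,0.85],[0,0,-110,0,0,0,0.85]],
])

```text
clock: 5.45
tool_pos: [0.552, -0.1396, 0.2697]
eef_rot: [-2.06, -2.369, 0.002]
ft_force: [1.2, -0.9, 0.6]
gripper_width: 0.852
finger_force: 0.0
```

```bash
python3 - <<'E'
from h import *
plan([(552,-384,290,-121),])
E
```

```text
at [ 552.  -139.6  269.7] yaw 8.0 j [-0.25  0.25 -0.1   1.22 -0.    1.18] t 5.5
move [-242.   -34.   -20.5] turn [ -0.1  -0.1 -51. ] yaw 59.0
```

Call:
apply_moves([
  [[-35,-5,-10,0,0,-6,0.85],[-75,-10,-20,0,0,-13,0.85],[-112,-15,-20,0,0,-20,0.85],[-150,-20,-20,0,0,-27,0.85],[-190,-26,-20,0,0,-34,0.85],[-225,-32,-20,0,0,-41,0.85],[-242,-34,-20,0,0,-48,0.85],[-242,-34,-20,0,0,-51,0.8],[-242,-34,-20,0,0,-51,0.8],[-242,-34,-20,0,0,-51,0.8]],
])

```text
clock: 6.28
tool_pos: [0.5529, -0.3842, 0.289]
eef_rot: [-0.843, -3.026, -0.001]
ft_force: [0.0, 1.0, -1.0]
gripper_width: 0.796
finger_force: 0.0
```

```bash
python3 - <<'E'
from h import *; import pickle
plan([(552,-384,290,59)])
P=arm.camera_params("wrist"); p,d=arm.capture("wrist"); cv2.imwrite("pics/w3.png",p); np.save("w3.npy",d); pickle.dump(P,open("w3.pkl","wb"))
p,d=arm.capture("top");b=cv2.resize(p[140:280,115:430],None,fx=2.5,fy=2.5,interpolation=cv2.INTER_CUBIC); cv2.imwrite("pics/top3.png",b)
E
```

```text
at [ 552.9 -384.2  289. ] yaw 58.9 j [-0.61  0.45  0.22  1.34  0.   -0.06] t 6.3
move [ 0.9 -0.2 -1. ] turn [ 0.  -0.  -0.1] yaw 59.0
```

View pics/w3.png

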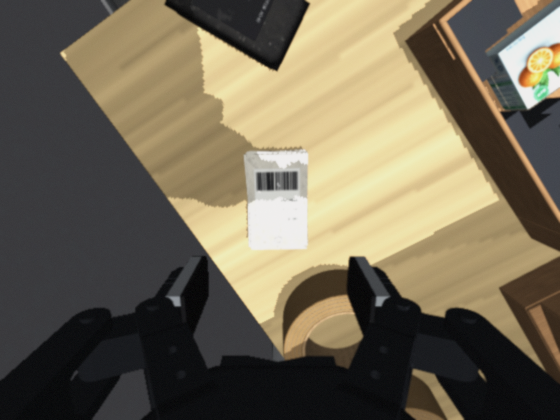

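View pics/top3.png

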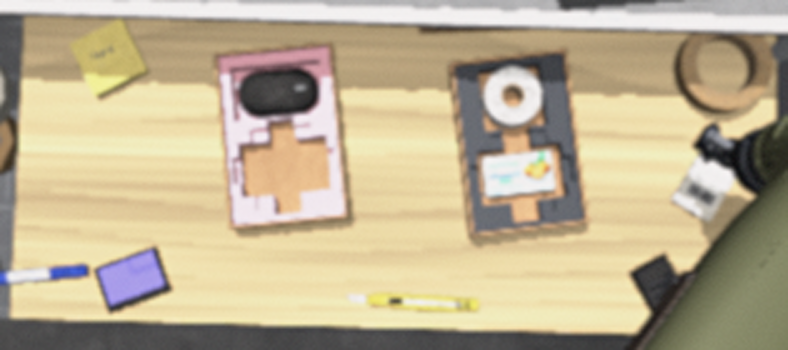

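The white box lies in its well (top crop 518,173). The wrist view has the tags at (277,200), with the tape's ring at (335,320) just beyond them and the brick at (240,25). I'll measure the tags, and re-measure the box from the top view.

```bash
python3 - <<'E'
from h import *; import pickle
P=pickle.load(open("w3.pkl","rb"));p=cv2.imread("pics/w3.png");d=np.load("w3.npy")
rect("tags",P,p,d,(230,135,325,265),.018,zr=(.137,.155))
p,d=arm.capture("top");P=arm.camera_params("top")
rect("box",P,p,d,(300,190,345,225),.034,col=lambda h:(h[...,2]>165)&((h[...,1]<70)|(h[...,0]>28)))
p0=cv2.imread("pics/top0.png");d0=np.load("top0.npy")
rect("box start (true ~550,358.5)",P,p0,d0,(140,190,190,225),.03,col=lambda h:(h[...,2]>165)&((h[...,1]<70)|(h[...,0]>28)))
plan([(552,-384,200,59)])
E
```

```text
tags [array([ 551.9, -385.6]), array([55. , 91.2]), np.float64(60.4)] medz 0.1439
box [array([ 548.3, -139.2]), array([67.4, 93.7]), np.float64(8.2)] medz 0.158
box start (true ~550,358.5) [array([562.9, 361.1]), array([ 79.5, 155.1]), np.float64(2.6)] medz 0.1334
at [ 553.2 -383.4  289.5] yaw 59.0 j [-0.61  0.45  0.22  1.34  0.   -0.06] t 6.4
move [ 0.7 -1.2 89.5] turn [ 0. -0. -0.] yaw 59.0
```

Call:
apply_moves([
  [[2,-2,35,0,0,-1,0.8],[2,-2,75,0,0,-1,0.8],[2,-2,105,0,0,-1,0.8],[2,-2,125,0,0,-1,0.8],[2,-2,135,0,0,-1,0.8],[2,-2,138,0,0,-1,0.8],[2,-2,138,0,0,-1,0.8],[2,-2,138,0,0,-1,0.8]],
])

```text
clock: 7.1
tool_pos: [0.5513, -0.3852, 0.1531]
eef_rot: [0.813, 3.032, -0.001]
ft_force: [-0.2, -0.3, -1.0]
gripper_width: 0.805
finger_force: 0.0
```

Call:
apply_moves([
  [[0,0,0,0,0,0,0.4],[0,0,0,0,0,0,0.4],[0,0,0,0,0,0,0.4],[0,0,0,0,0,0,0.4],[0,0,0,0,0,0,0.4]],
], squeeze=25)

```text
clock: 7.52
tool_pos: [0.5515, -0.3855, 0.1535]
eef_rot: [0.813, 3.031, -0.001]
ft_force: [0.2, 1.0, 6.2]
gripper_width: 0.599
finger_force: 27.3
```

```bash
python3 - <<'E'
from h import *
print(arm.get_state()["finger_force"])
plan([(553,-385,270,59),(553.5,-140.5,270,98.3)])
E
```

```text
27.27738708257675
at [ 551.5 -385.5  153.5] yaw 60.0 j [-0.61  0.5  -0.01  1.06  0.   -0.09] t 7.5
move [  -1.5    1.2 -116.5] turn [0.  0.2 1. ] yaw 59.0
move [125.5 209.8   0. ] turn [  0.    0.  -39.3] yaw 98.3
```

Call:
apply_moves([
  [[0,0,-5,0,0,0,0.4],[0,0,-25,0,0,0,0.4],[0,0,-60,0,0,0,0.4],[0,0,-95,0,0,0,0.4],[0,0,-115,0,0,0,0.4],[0,0,-115,0,0,0,0.4]],
])

```text
clock: 8.02
tool_pos: [0.5523, -0.3864, 0.2729]
eef_rot: [0.812, 3.026, -0.005]
ft_force: [0.1, 0.1, -0.3]
gripper_width: 0.602
finger_force: 26.5
```

Call:
apply_moves([
  [[15,26,0,0,0,-6,0.4],[33,55,0,0,0,-12,0.4],[51,86,0,0,0,-18,0.4],[70,117,0,0,0,-24,0.4],[88,147,0,0,0,-30,0.4],[107,178,0,0,0,-35,0.4],[120,200,0,0,0,-38.5,0.4],[122,209,0,0,0,-38.5,0.4],[122,209,0,0,0,-38.5,0.4],[122,209,0,0,0,-38.5,0.4]],
])

```text
clock: 8.85
tool_pos: [0.5493, -0.1431, 0.2661]
eef_rot: [0.232, -3.133, 0.001]
ft_force: [0.3, -0.3, -1.9]
gripper_width: 0.598
finger_force: 26.6
```

```bash
python3 - <<'E'
from h import *; import pickle
plan([(553.5,-140.5,187.5,98.3)])
P=arm.camera_params("wrist"); p,d=arm.capture("wrist"); cv2.imwrite("pics/w4.png",p); np.save("w4.npy",d); pickle.dump(P,open("w4.pkl","wb"))
E
```

```text
at [ 549.3 -143.1  266.1] yaw 98.5 j [-0.25  0.25 -0.11  1.21 -0.   -0.4 ] t 8.8
move [-4.6  2.  78.6] turn [-0.  -0.   0.2] yaw 98.3
```

View pics/w4.png

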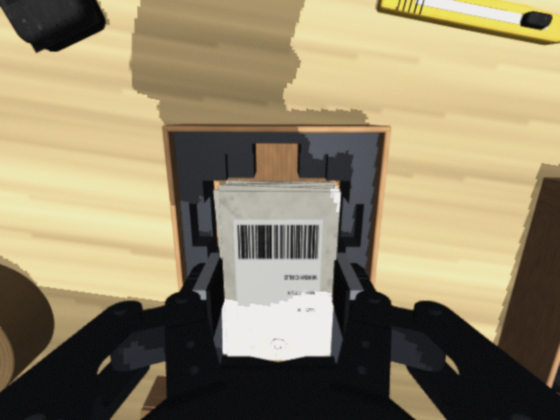

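The carton's front rim runs from (166,127) to (390,127), and the tags sit centred over it at column 277, square to it. I'll check the carton pose from those corners.

```bash
python3 - <<'E'
from h import *; import pickle
P=pickle.load(open("w4.pkl","rb"))
w=world(None,[[165,127],[390.5,127]],z=.18,P=P)[:,:2]*1000; e=w[1]-w[0]; e/=np.linalg.norm(e); m=w.mean(0); n=np.array([-e[1],e[0]]); n*=np.sign(n[0]); print(w,np.linalg.norm(w[1]-w[0]),"yaw",np.degrees(np.arctan2(n[1],n[0])),"origin",m+72*n)
# slot in front: inner end edges at foam top: (255,143),(300,143) => x=-60
w=world(None,[[256,143],[299,143]],z=.168,P=P)[:,:2]*1000; print(w.mean(0)+60*n)
plan([(553.5,-140.5,187.5,98.3)])
E
```

```text
[[ 493.77460493 -225.06623224]
 [ 472.51423679  -82.0105387 ]] 144.62688099734484 yaw 8.453198725283723 origin [ 554.36223226 -142.95427763]
[ 553.26407542 -143.2883408 ]
at [ 549.3 -143.7  266. ] yaw 98.4 j [-0.26  0.25 -0.11  1.21 -0.   -0.4 ] t 8.9
move [-4.7  2.6 78.5] turn [-0.  -0.   0.1] yaw 98.3
```

Call:
apply_moves([
  [[-4,1,15,0,0,0,0.4],[-4,1,40,0,0,0,0.4],[-4,1,58,0,0,0,0.4],[-4,1,68,0,0,0,0.4],[-4,1,73,0,0,0,0.4],[-4,1,75,0,0,0,0.4],[-4,1,75,0,0,0,0.4],[-4,1,75,0,0,0,0.4]],
])

```text
clock: 9.57
tool_pos: [0.5537, -0.1418, 0.1923]
eef_rot: [-0.231, 3.132, -0.001]
ft_force: [0.1, -0.9, -0.7]
gripper_width: 0.598
finger_force: 26.6
```

```bash
python3 - <<'E'
from h import *
plan([(553.5,-142,187.5,98.3)])
E
```

```text
at [ 553.7 -141.8  192.3] yaw 98.4 j [-0.25  0.29 -0.22  1.05 -0.   -0.4 ] t 9.6
move [ 0.2 -0.2  4.8] turn [-0.   0.1  0.1] yaw 98.3
```

Call:
apply_moves([
  [[0,0,2,0,0,0,0.4],[0,0,4,0,0,0,0.4],[0,0,4.5,0,0,0,0.4],[0,0,4.5,0,0,0,0.4],[0,0,4.5,0,0,0,0.65],[0,0,4.5,0,0,0,0.85],[0,0,4.5,0,0,0,0.85],[0,0,-20,0,0,0,0.85],[0,0,-55,0,0,0,0.85],[0,0,-90,0,0,0,0.85]],
])

```text
clock: 10.4
tool_pos: [0.552, -0.141, 0.2812]
eef_rot: [0.232, -3.13, -0.002]
ft_force: [0.8, -1.1, -0.0]
gripper_width: 0.85
finger_force: 0.0
```

```bash
python3 - <<'E'
from h import *; import pickle
plan([(406.3,-327.5,285,120)])
P=arm.camera_params("wrist"); p,d=arm.capture("wrist"); cv2.imwrite("pics/w5.png",p); np.save("w5.npy",d); pickle.dump(P,open("w5.pkl","wb"))
E
```

```text
at [ 552.  -141.   281.2] yaw 98.5 j [-0.25  0.25 -0.07  1.25  0.   -0.4 ] t 10.4
move [ 171.6 -163.    -3.5] turn [  0.1  -0.1 -21.5] yaw 120.0
```

View pics/w5.png

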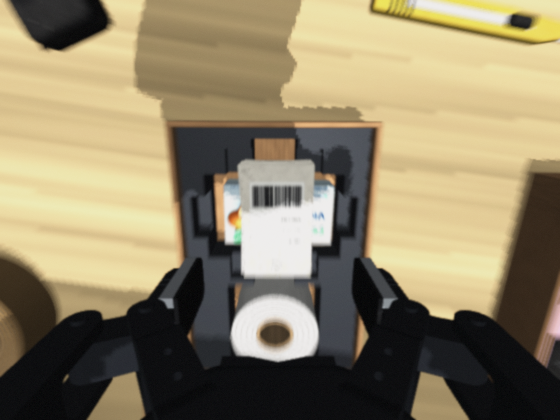

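The tags lie squarely on the box (277,218), with the box showing on both sides at equal widths. I'll check their pose and go on to the brick.

```bash
python3 - <<'E'
from h import *; import pickle
P=pickle.load(open("w5.pkl","rb"));p=cv2.imread("pics/w5.png");d=np.load("w5.npy")
rect("tags",P,p,d,(236,150,320,285),.052,zr=(.172,.19))
rect("box+tags band",P,p,d,(218,176,340,248),.034,col=lambda h:(h[...,2]>150)&(h[...,1]<70))
E
```

```text
tags [array([ 553.5, -142.6]), array([91.6, 54.7]), np.float64(8.6)] medz 0.1779
box+tags band [array([ 553.6, -141.1]), array([61. , 90.3]), np.float64(8.4)] medz 0.1775
```

Call:
apply_moves([
  [[20,-20,-3,0,0,-3,0.85],[48,-46,-5,0,0,-7,0.85],[76,-72,-5,0,0,-11,0.85],[104,-99,-5,0,0,-15,0.85],[132,-125,-5,0,0,-18,0.85],[158,-150,-5,0,0,-21,0.85],[171,-163,-5,0,0,-21.5,0.85],[171,-163,-5,0,0,-21.5,0.85],[171,-163,-5,0,0,-21.5,0.85]],
])

```text
clock: 11.2
tool_pos: [0.4074, -0.3283, 0.2861]
eef_rot: [-0.809, 3.035, 0.0]
ft_force: [-0.1, 1.1, -0.2]
gripper_width: 0.85
finger_force: 0.0
```

```bash
python3 - <<'E'
from h import *; import pickle
plan([(406.3,-327.5,285,120.5)])
P=arm.camera_params("wrist"); p,d=arm.capture("wrist"); cv2.imwrite("pics/w6.png",p); np.save("w6.npy",d); pickle.dump(P,open("w6.pkl","wb"))
H,W=d.shape;uv=np.stack(np.meshgrid(np.arange(W),np.arange(H)),-1).reshape(-1,2)
r=rect("brick",P,p,d,(170,100,390,300),.03,zr=(.147,.165))
E
```

```text
at [ 407.4 -328.3  286.1] yaw 119.8 j [-0.68  0.16 -0.18  1.24  0.   -1.2 ] t 11.2
move [0.5 1.2 1.1] turn [ 0.   0.  -0.7] yaw 120.5
brick [array([ 404.9, -332.1]), array([92.5, 49.3]), np.float64(31.2)] medz 0.1555
```

View pics/w6.png

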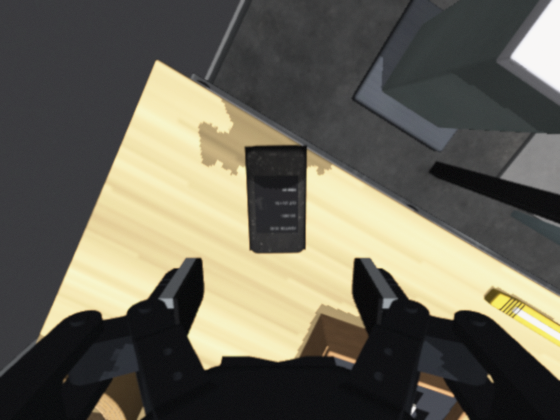

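The brick sits at (276,200), square to the tool. The tags are confirmed in place. Now grasp the brick.

```bash
python3 - <<'E'
from h import *
plan([(405,-330.8,152,121),(405,-330.8,270,121),(555,157.5,270,187)])
E
```

```text
at [ 407.9 -327.6  286.1] yaw 119.9 j [-0.68  0.16 -0.18  1.24  0.   -1.2 ] t 11.2
move [  4.2  -1.3 134.1] turn [ 0.   0.  -1.1] yaw 121.0
move [   0.    0. -118.] turn [0. 0. 0.] yaw 121.0
move [-380.1  341.3    0. ] turn [ -0.   0. -66.] yaw 187.0
```

Call:
apply_moves([
  [[4,-1,35,0,0,-1,0.85],[4,-1,75,0,0,-1,0.85],[4,-1,105,0,0,-1,0.85],[4,-1,125,0,0,-1,0.85],[4,-1,132,0,0,-1,0.85],[4,-1,134,0,0,-1,0.85],[4,-1,134,0,0,-1,0.85],[4,-1,134,0,0,-1,0.85]],
])

```text
clock: 11.92
tool_pos: [0.4063, -0.3309, 0.1538]
eef_rot: [-0.84, 3.026, -0.003]
ft_force: [-0.4, -1.0, -0.1]
gripper_width: 0.85
finger_force: 0.0
```

Call:
apply_moves([
  [[0,0,0,0,0,0,0.4],[0,0,0,0,0,0,0.4],[0,0,0,0,0,0,0.4],[0,0,0,0,0,0,0.4],[0,0,0,0,0,0,0.4],[0,0,0,0,0,0,0.4]],
], squeeze=60)

```text
clock: 12.42
tool_pos: [0.406, -0.3312, 0.1541]
eef_rot: [-0.838, 3.025, -0.003]
ft_force: [-0.7, 0.8, 5.1]
gripper_width: 0.595
finger_force: 64.7
```

Call:
apply_moves([
  [[0,0,-5,0,0,0,0.4],[0,0,-25,0,0,0,0.4],[0,0,-60,0,0,0,0.4],[0,0,-95,0,0,0,0.4],[0,0,-118,0,0,0,0.4],[0,0,-118,0,0,0,0.4],[0,0,-118,0,0,0,0.4]],
])

```text
clock: 13.0
tool_pos: [0.4055, -0.3311, 0.2716]
eef_rot: [-0.838, 3.026, -0.004]
ft_force: [-0.2, 0.7, -4.3]
gripper_width: 0.595
finger_force: 64.1
```

```bash
python3 - <<'E'
from h import *
plan([(555,157.5,270,187)])
E
```

```text
at [ 405.5 -331.1  271.6] yaw 121.0 j [-0.68  0.16 -0.21  1.2  -0.   -1.23] t 13.0
move [-379.6  342.1    1.1] turn [ -0.2  -0.  -66. ] yaw 187.0
```

Call:
apply_moves([
  [[-20,18,0,0,0,-4,0.4],[-49,44,0,0,0,-10,0.4],[-79,71,0,0,0,-16,0.4],[-109,98,0,0,0,-23,0.4],[-139,125,0,0,0,-30,0.4],[-169,152,0,0,0,-37,0.4],[-199,179,0,0,0,-44,0.4],[-229,206,0,0,0,-50,0.4],[-259,233,0,0,0,-56,0.4],[-285,257,0,0,0,-62,0.4]],
])

```text
clock: 13.83
tool_pos: [0.5161, 0.0388, 0.2681]
eef_rot: [2.283, -2.155, -0.004]
ft_force: [1.0, -0.2, -3.6]
gripper_width: 0.593
finger_force: 64.1
```

Call:
apply_moves([
  [[-12,5,0,0,0,-3,0.4],[-22,9,0,0,0,-4,0.4],[-22,9,0,0,0,-4,0.4],[-22,9,0,0,0,-4,0.4]],
])

```text
clock: 14.17
tool_pos: [0.5057, 0.0576, 0.2691]
eef_rot: [2.35, -2.081, -0.002]
ft_force: [1.0, -0.3, -3.7]
gripper_width: 0.594
finger_force: 64.0
```

```bash
python3 - <<'E'
from h import *; import pickle
plan([(555,157.5,270,187)])
P=arm.camera_params("wrist"); p,d=arm.capture("wrist"); cv2.imwrite("pics/w7.png",p); np.save("w7.npy",d); pickle.dump(P,open("w7.pkl","wb"))
E
```

```text
at [505.7  57.6 269.1] yaw -173.1 j [ 0.11  0.14 -0.24  1.2  -0.   -1.58] t 14.2
move [-93.2 -61.   -1.1] turn [ 0.1 -0.  -0.1] yaw -173.0
```

View pics/w7.png

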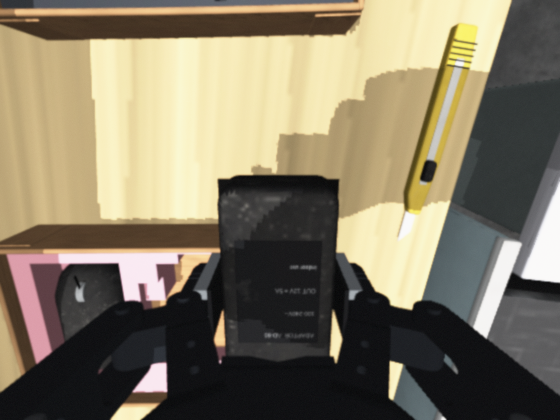

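The brick is held square at (278,265). The mouse carton's near rim runs along row 250. I'll check the carton's y from that.

```bash
python3 - <<'E'
from h import *; import pickle
P=pickle.load(open("w7.pkl","rb"))
w=world(None,[[60,249],[200,249]],z=.18,P=P)[:,:2]*1000
a=np.radians(7.1);L=(w-[555.3,157.4])@np.array([[np.cos(a),-np.sin(a)],[np.sin(a),np.cos(a)]]); print(L, "expect y -74")
E
```

```text
[[ 96.21783409 -75.10850647]
 [ -4.6644999  -74.3573413 ]] expect y -74
```

Call:
apply_moves([
  [[-20,-13,0,0,0,0,0.4],[-50,-33,0,0,0,0,0.4],[-78,-51,0,0,0,0,0.4],[-93,-60,0,0,0,0,0.4],[-93,-60,0,0,0,0,0.4],[-93,-60,0,0,0,0,0.4],[-93,-60,0,0,0,0,0.4]],
])

```text
clock: 14.8
tool_pos: [0.5548, 0.156, 0.2699]
eef_rot: [2.35, -2.083, -0.0]
ft_force: [0.0, -0.2, -3.2]
gripper_width: 0.591
finger_force: 64.1
```

```bash
python3 - <<'E'
from h import *
plan([(555.3,156.5,158,187)])
E
```

```text
at [554.8 156.  269.9] yaw -173.1 j [ 0.27  0.26 -0.08  1.23 -0.   -1.42] t 14.8
move [ -0.5  -0.6 111.9] turn [ 0.1 -0.  -0.1] yaw -173.0
```

Call:
apply_moves([
  [[0,0,20,0,0,0,0.4],[0,0,50,0,0,0,0.4],[0,0,75,0,0,0,0.4],[0,0,92,0,0,0,0.4],[0,0,102,0,0,0,0.4],[0,0,107,0,0,0,0.4],[0,0,109,0,0,0,0.4],[0,0,109,0,0,0,0.4],[0,0,109,0,0,0,0.4]],
])

```text
clock: 15.55
tool_pos: [0.556, 0.1575, 0.1626]
eef_rot: [-2.351, 2.081, -0.002]
ft_force: [0.7, -0.5, -3.4]
gripper_width: 0.59
finger_force: 64.0
```

```bash
python3 - <<'E'
from h import *
plan([(555.3,156.5,158,187)])
E
```

```text
at [556.  157.5 162.6] yaw -173.0 j [ 0.28  0.32 -0.25  0.99 -0.   -1.42] t 15.6
move [0.9 0.8 4.6] turn [-0.1  0.  -0. ] yaw -173.0
```

Call:
apply_moves([
  [[0,0,2,0,0,0,0.4],[0,0,4.5,0,0,0,0.4],[0,0,4.5,0,0,0,0.4],[0,0,4.5,0,0,0,0.4],[0,0,4.5,0,0,0,0.65],[0,0,4.5,0,0,0,0.85],[0,0,4.5,0,0,0,0.85],[0,0,-25,0,0,0,0.85],[0,0,-60,0,0,0,0.85],[0,0,-100,0,0,0,0.85]],
])

```text
clock: 16.38
tool_pos: [0.5538, 0.1572, 0.2607]
eef_rot: [2.35, -2.08, -0.003]
ft_force: [0.8, 0.2, 0.0]
gripper_width: 0.85
finger_force: 0.0
```

```bash
python3 - <<'E'
from h import *
plan([(408.8,349.4,280,201.4)])
E
```

```text
at [553.8 157.2 260.7] yaw -173.0 j [ 0.28  0.27 -0.1   1.21  0.   -1.42] t 16.4
move [-208.4  120.6  -19. ] turn [  0.2  -0.  -14.4] yaw -158.6
```

Call:
apply_moves([
  [[-20,12,-8,0,0,-2,0.85],[-52,30,-14,0,0,-4,0.85],[-86,50,-18,0,0,-7,0.9],[-120,70,-18,0,0,-10,0.9],[-154,90,-18,0,0,-12,0.9],[-185,107,-18,0,0,-14,0.9],[-208,120,-18,0,0,-14,0.9],[-208,120,-18,0,0,-14,0.9],[-208,120,-18,0,0,-14,0.9]],
])

```text
clock: 17.13
tool_pos: [0.4099, 0.3504, 0.2792]
eef_rot: [2.591, -1.776, 0.0]
ft_force: [0.1, -0.6, 0.1]
gripper_width: 0.902
finger_force: 0.0
```

```bash
python3 - <<'E'
from h import *; import pickle
P=arm.camera_params("wrist"); p,d=arm.capture("wrist"); cv2.imwrite("pics/w8.png",p); np.save("w8.npy",d); pickle.dump(P,open("w8.pkl","wb"))
rect("pad",P,p,d,(215,100,345,265),.008,zr=(.1295,.14))
rect("pad col",P,p,d,(215,100,345,265),.008,col=lambda h:((h[...,0]>110)&(h[...,0]<150)&(h[...,1]>60)|(h[...,2]<60)))
plan([(408.8,349.4,152,201.4)])
E
```

```text
pad [array([407.7, 348.7]), array([61.6, 84.7]), np.float64(21.6)] medz 0.1341
pad col [array([407.8, 347.7]), array([60.2, 82.4]), np.float64(21.2)] medz 0.1342
at [410.6 349.6 279.2] yaw -158.9 j [ 0.71  0.19 -0.15  1.23 -0.   -1.23] t 17.2
move [ -0.5   1.7 127.2] turn [ 0.  -0.  -0.3] yaw -158.6
```

View pics/w8.png

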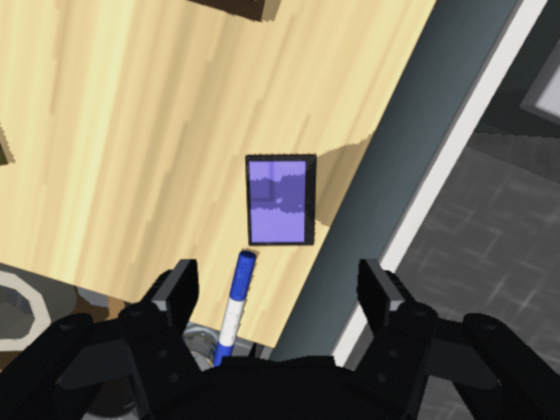

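The pad sits at (281,200), screen up. The marker tip at (246,255) is clear of both fingers. Descend.

Call:
apply_moves([
  [[0,3,35,0,0,0,0.9],[0,3,75,0,0,0,0.9],[0,3,105,0,0,0,0.9],[0,3,122,0,0,0,0.9],[0,3,128,0,0,0,0.9],[0,3,132,0,0,0,0.9],[0,3,132,0,0,0,0.9],[0,3,132,0,0,0,0.9],[0,3,132,0,0,0,0.9]],
])

```text
clock: 17.93
tool_pos: [0.4091, 0.3489, 0.1489]
eef_rot: [-2.586, 1.779, -0.001]
ft_force: [0.1, 0.4, 0.6]
gripper_width: 0.897
finger_force: 0.0
```

Call:
apply_moves([
  [[0,0,0,0,0,0,0.8],[0,0,0,0,0,0,0.6],[0,0,0,0,0,0,0.6],[0,0,0,0,0,0,0.6],[0,0,0,0,0,0,0.6]],
], squeeze=40)

```text
clock: 18.35
tool_pos: [0.4086, 0.3489, 0.1489]
eef_rot: [-2.587, 1.778, -0.001]
ft_force: [-0.7, -1.6, 7.2]
gripper_width: 0.706
finger_force: 42.2
```

```bash
python3 - <<'E'
from h import *
plan([(408.8,349.4,147,201.4)])
E
```

```text
at [408.6 348.9 148.9] yaw -159.0 j [ 0.71  0.26 -0.37  0.94 -0.   -1.23] t 18.4
move [-0.4 -0.4  1.9] turn [-0.1  0.  -0.4] yaw -158.6
```

Call:
apply_moves([
  [[0,0,-3,0,0,0,0.6],[0,0,-10,0,0,0,0.6],[0,0,-30,0,0,0,0.6],[0,0,-65,0,0,0,0.6],[0,0,-100,0,0,0,0.6],[0,0,-125,0,0,0,0.6],[0,0,-125,0,0,0,0.6],[0,0,-125,0,0,0,0.6]],
])

```text
clock: 19.02
tool_pos: [0.4088, 0.3491, 0.2744]
eef_rot: [-2.586, 1.778, -0.002]
ft_force: [-0.2, 0.2, -2.4]
gripper_width: 0.704
finger_force: 43.7
```

```bash
python3 - <<'E'
from h import *
s=arm.get_state();p=s["tool_pos"]*1000;M=Ro.from_rotvec(s["eef_rot"]).as_matrix()
a=np.radians(97.1);T=np.array([[-np.sin(a),np.cos(a),0],[np.cos(a),np.sin(a),0],[0,0,-1]]).T
print(p,yaw_now(),M.T@(np.array([555,157,272])-p))
E
```

```text
[408.78881138 349.14063029 274.3764082 ] -159.01377200912987 [231.76315031 -67.68937272   2.31770973]
```

Call:
apply_moves([
  [[18,-5,0,0,0,6,0.6],[42,-12,0,0,0,12,0.6],[68,-20,0,0,0,19,0.6],[94,-27,0,0,0,26,0.6],[120,-35,0,0,0,33,0.6],[146,-43,0,0,0,40,0.6],[172,-50,0,0,0,47,0.6],[198,-58,0,0,0,54,0.6],[220,-65,0,0,0,61,0.6],[230,-67,0,0,0,68,0.6]],
])

```text
clock: 19.85
tool_pos: [0.5536, 0.1551, 0.2704]
eef_rot: [1.138, -2.925, 0.001]
ft_force: [0.2, 0.4, -0.0]
gripper_width: 0.705
finger_force: 43.7
```

Call:
apply_moves([
  [[0,0,0,0,0,7,0.6],[0,0,0,0,0,14,0.6],[0,0,0,0,0,21,0.6],[0,0,0,0,0,28,0.6],[0,0,0,0,0,34,0.6],[0,0,0,0,0,36,0.6],[0,0,0,0,0,36,0.6],[0,0,0,0,0,36,0.6]],
])

```text
clock: 20.52
tool_pos: [0.5521, 0.1574, 0.271]
eef_rot: [0.193, -3.133, 0.001]
ft_force: [0.2, 0.5, -1.9]
gripper_width: 0.706
finger_force: 43.7
```

```bash
python3 - <<'E'
from h import *; import pickle
plan([(555.3,157,183,97.1)])
P=arm.camera_params("wrist"); p,d=arm.capture("wrist"); cv2.imwrite("pics/w9.png",p); np.save("w9.npy",d); pickle.dump(P,open("w9.pkl","wb"))
E
```

```text
at [552.1 157.4 271. ] yaw 97.1 j [ 0.28  0.26 -0.08  1.23 -0.    0.15] t 20.5
move [-3.3 -0.8 88. ] turn [-0.  -0.1 -0. ] yaw 97.1
```

View pics/w9.png

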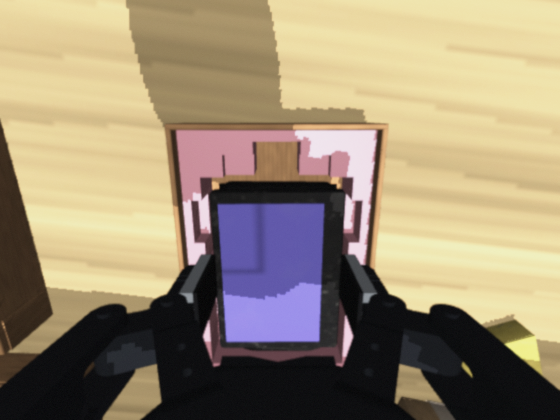

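The pad is held level and centred over the carton, whose front rim runs from (165,126) to (388,126). I'll check the origin from it.

```bash
python3 - <<'E'
from h import *; import pickle
P=pickle.load(open("w9.pkl","rb"))
w=world(None,[[165,126],[388,126]],z=.18,P=P)[:,:2]*1000; e=w[1]-w[0]; e/=np.linalg.norm(e); m=w.mean(0); n=np.array([-e[1],e[0]]); n*=np.sign(n[0]); print(np.linalg.norm(w[1]-w[0]),"yaw",np.degrees(np.arctan2(n[1],n[0])),"origin",m+72*n)
w=world(None,[[254,142],[299,142]],z=.168,P=P)[:,:2]*1000; print(w.mean(0)+60*n)
E
```

```text
146.41884697000495 yaw 7.036711651098489 origin [556.67088512 156.56196803]
[555.71605305 156.37638101]
```

Call:
apply_moves([
  [[-3,-1,18,0,0,0,0.6],[-3,-1,42,0,0,0,0.6],[-3,-1,60,0,0,0,0.6],[-3,-1,72,0,0,0,0.6],[-3,-1,79,0,0,0,0.6],[-3,-1,82,0,0,0,0.6],[-3,-1,82,0,0,0,0.6],[-3,-1,82,0,0,0,0.6]],
])

```text
clock: 21.23
tool_pos: [0.5564, 0.1571, 0.1909]
eef_rot: [-0.192, 3.135, 0.0]
ft_force: [0.9, 0.3, -0.3]
gripper_width: 0.703
finger_force: 43.7
```

```bash
python3 - <<'E'
from h import *
plan([(555.3,157,183,97.1)])
E
```

```text
at [556.4 157.1 190.9] yaw 97.0 j [ 0.28  0.31 -0.21  1.05 -0.    0.15] t 21.2
move [1.1 0.  7.9] turn [ 0.   0.  -0.1] yaw 97.1
```

Call:
apply_moves([
  [[0,0,3,0,0,0,0.6],[0,0,6,0,0,0,0.6],[0,0,7.5,0,0,0,0.6],[0,0,7.5,0,0,0,0.6],[0,0,7.5,0,0,0,0.6]],
])

```text
clock: 21.65
tool_pos: [0.5561, 0.157, 0.183]
eef_rot: [-0.191, 3.135, 0.0]
ft_force: [0.2, 0.4, -0.5]
gripper_width: 0.704
finger_force: 43.8
```

Call:
apply_moves([
  [[0,0,0.5,0,0,0,0.75],[0,0,0.5,0,0,0,0.9],[0,0,0.5,0,0,0,0.9],[0,0,0,0,0,0,0.9],[0,0,-20,0,0,0,0.9],[0,0,-55,0,0,0,0.9],[0,0,-95,0,0,0,0.9],[0,0,-110,0,0,0,0.9],[0,0,-110,0,0,0,0.9]],
])

```text
clock: 22.4
tool_pos: [0.5582, 0.1576, 0.2979]
eef_rot: [-0.191, 3.128, 0.003]
ft_force: [-0.1, -0.0, -0.2]
gripper_width: 0.901
finger_force: 0.0
```

```bash
python3 - <<'E'
from h import *; import pickle
plan([])
P=arm.camera_params("wrist"); p,d=arm.capture("wrist"); cv2.imwrite("pics/w10.png",p)
rect("pad",P,p,d,(225,140,330,290),.042,col=lambda h:(h[...,0]>110)&(h[...,0]<150)&(h[...,1]>70)|(h[...,2]<50))
p,d=arm.capture("top"); P=arm.camera_params("top")
p0=cv2.imread("pics/top0.png")
for n,(u0,v0,u1,v1) in dict(notes=(135,140,182,182),tape=(380,145,428,192),cutter=(248,250,315,272)).items(): print(n,np.abs(p[v0:v1,u0:u1].astype(int)-p0[v0:v1,u0:u1]).mean())
E
```

```text
at [558.2 157.6 297.9] yaw 97.0 j [ 0.28  0.26 -0.03  1.28  0.    0.15] t 22.4
pad [array([555.7, 156.8]), array([83.2, 87.4]), np.float64(8.7)] medz 0.1677
notes 7.771529888551165
tape 1.1133274231678487
cutter 25.645861601085482
```

View pics/w10.png

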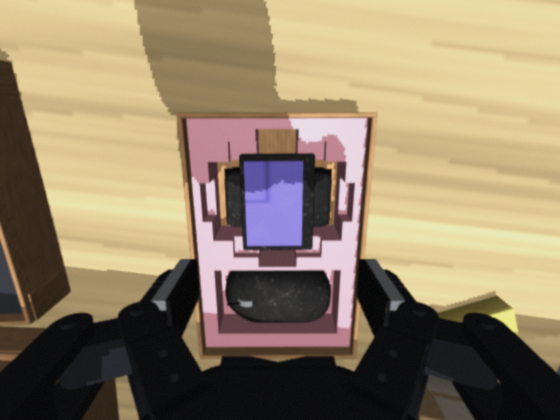

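The pad lies flat and centred on the brick (277,202), with equal brick ends showing, and its top is about 43 mm above the carton's underside. The gripper is clear, so I'll hand it in.

```bash
python3 -c "
from h import *
print(arm.job_done())"
```

```text
the job is handed in; nothing more can be done
None
```

Both cartons are packed and the job was handed in at about 22.5 s: brick with pad on top, and box with tags on top, each measured centred and level in the last pictures. The robot touched none of the bystanders, but the last top-view check of the box cutter was inconclusive, probably because the arm was over it, and the hand-in returned no verdict.

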